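Find the unbolted duct cover and open it

ROBOT

A 6-joint arm with a two-finger parallel gripper is mounted at the origin on the work surface. World frame = base frame: x ahead of the robot, y to its left, z up, the work surface at z = 0. Lengths are in mm, angles in degrees, forces in N, time in s.
With the tool pointing down it reaches from about 275 to 875 mm from the base axis. Payload 12.5 kg.
Tool frame: the origin (TCP) lies midway between the tips of the shut fingers; the grasp point (between the pads) lies 19 mm behind it; z points along the fingers, y is the line along which they close (so a half turn about z gives the same grasp; the last joint's range is limited). The gripper opens to 85 mm and grips with 20 to 120 N. Pads are 22 mm wide; open, the fingers measure 114 mm over their backs; the gripper's body (76 mm by 85 mm) begins 54 mm behind the grasp point. The pads swing forward as they close: fully open they stand 13 mm farther back than shut.
Start: joints at [70.783, 20.094, 94.641, -0, 65.266, -4.847], TCP at [136.467, 532.786, 231.29] pointing down, gripper open.
Joint ranges: [-157.81, 157.81], [-45, 120.19], [0.68, 151.7], [-89.99, 269.99], [4.06, 180], [-164.3, 164.3]. Speed limits (degrees/s): [127.2, 127.2, 159.86, 180, 180, 180].

INTERFACE

Orientations are given as a 3x3 rotation matrix whose columns are the frame's x, y, z axes.
In Python, from rig import * gives the robot as it stands. The module is installed in compiled form; this text tells all that it offers. Calls block until the motion is done:
- move_ptp(position, orientation): joint-space move of the TCP to a pose.
- movel(position, max_speed=150, attitude=None, f_stop=None): straight line of the TCP; attitude=None keeps the orientation; max_speed is the mean speed in mm/s. With f_stop (N) it stops when the force on the tool has changed by that much, and returns True; else False.
- movej(angles): joint-space move.
- gripper_to(opening, strength=None): finger opening in mm; strength is the grip in N (None keeps the last); returns when the fingers have stopped.
- sleep(seconds).
- inverse_kinematics(position, orientation): joint angles nearest the present ones, or None.
- camera(name): name is "scene" or "top" or "wrist"; returns (picture, depth): 384x512x3 uint8, blue, green, red; 384x512 float32, mm along the optical axis (not along the pixel's ray), 0 where there is no reading.
- calibration(name): a dict with "vfov" (degrees; the focal length in pixels is half the picture's height over the tangent of half this angle, whatever the lens; pixels are square), "cx", "cy" (the principal point, pixels), "world_from_camera" (4x4, takes a point from camera to world coordinates). Camera axes: x right, y down, z forward; pixel columns grow to the right and rows downward; lengths in mm; the calibration is good to about 2 mm. A picture is of the moment at which its call begins: read the wrist's pose just before it. calibration takes no time and is no camera call; for the wrist camera it gives the pose at the moment of the call.
A pose or a line that the arm cannot do raises PlanningError and nothing moves.
- finish_job(): hands the job in; it is judged then, once.
Trained networks look in the newest picture that a camera, given by its name, has taken for a name from the list of things; names that differ only in an ending like _2 or _b are one class to them, and where a whole thing is asked for, a point or a joint stands for the part that bears it (a point fixed in the world has none). Each returns a list of dicts, best first, with "confidence" (0 to 1); they miss things now and then, are a little off and sometimes report something else, mostly with a low value. They report only what shows in the picture. A call takes as long as a camera call.
- find_in(camera, label): "rect" ([left, top, right, bottom] in pixels, round what is visible of it).
- silhouettes(camera, label): "mask" (384x512 bool, what is visible of it) and "rect" ([left, top, right, bottom] in pixels, round what is visible of it).
Readings, each from a call of its own:
- read_time_s(): time.
- read_q(): joint angles.
- read_qd(): joint speeds.
- read_joint_efforts(): joint torques, N m.
- read_tool_pos(): TCP position.
- read_orientation(): TCP orientation.
- read_wrist_force(): force on the tool from outside, world axes, zero at the start.
- read_torque(): the same for the moment, N m.
- read_gripper_width(): finger opening in mm.
- read_grip_force(): force on a finger pad.
Only numpy, scipy, OpenCV 4.12 (cv2) and the standard library are available. Lean on these libraries where they do the work, as an engineer would, in place of code of your own. Each camera call takes 0.05 s, during which the arm holds its last target. There are 200 camera calls.

TASK

The five covers on the bench's supply duct look alike, but only one has been unbolted from below so that its sockets can be used. Press gently with the fingertips on the ribbed back ends of the covers until you find the one that rocks, tip it, then push its raised front edge up and over until that cover stands fully open, and leave it so. Do not force the bolted covers, grip nothing, and leave the spool, bottle, cutters and screwdriver where they are.

Things in the scene. Friction and masses are not known exactly. Their poses are not given: they have to be found in the camera images.
- duct: Supply duct fixed on the bench: aluminium box 156 mm deep (its x, from the robot's side to the back), 458 mm long (its y), 74 mm high, black end caps; origin under its centre. Five identical grey covers, pitch 86 mm, lie flush with its 74 mm high rim, cover 1 farthest to +y, cover 5 to -y. Fixed partitions between them. In the bays: sockets 44 mm below the rim in front, floor 62 mm below it at the back.
- cover_1 (a joint): Tilt of cover 1 (rad): 0 shut, growing as its back end dips into the bay and its front edge rises; 1.57 upright; 1.75 fully open at its stop, leaning slightly to the duct's +x. Pressed behind its pivot, the unbolted cover tips under 2 to 5 N, and its stiff pivot holds it at any angle where it is left; pressed in front of the pivot no cover moves. Bolted covers give under 3 mm there, springily.
- cover_2 (a joint): Tilt of cover 2 (rad): 0 shut, growing as its back end dips into the bay and its front edge rises; 1.57 upright; 1.75 fully open at its stop, leaning slightly to the duct's +x. Pressed behind its pivot, the unbolted cover tips under 2 to 5 N, and its stiff pivot holds it at any angle where it is left; pressed in front of the pivot no cover moves. Bolted covers give under 3 mm there, springily.
- cover_3 (a joint): Tilt of cover 3 (rad): 0 shut, growing as its back end dips into the bay and its front edge rises; 1.57 upright; 1.75 fully open at its stop, leaning slightly to the duct's +x. Pressed behind its pivot, the unbolted cover tips under 2 to 5 N, and its stiff pivot holds it at any angle where it is left; pressed in front of the pivot no cover moves. Bolted covers give under 3 mm there, springily.
- cover_4 (a joint): Tilt of cover 4 (rad): 0 shut, growing as its back end dips into the bay and its front edge rises; 1.57 upright; 1.75 fully open at its stop, leaning slightly to the duct's +x. Pressed behind its pivot, the unbolted cover tips under 2 to 5 N, and its stiff pivot holds it at any angle where it is left; pressed in front of the pivot no cover moves. Bolted covers give under 3 mm there, springily.
- cover_5 (a joint): Tilt of cover 5 (rad): 0 shut, growing as its back end dips into the bay and its front edge rises; 1.57 upright; 1.75 fully open at its stop, leaning slightly to the duct's +x. Pressed behind its pivot, the unbolted cover tips under 2 to 5 N, and its stiff pivot holds it at any angle where it is left; pressed in front of the pivot no cover moves. Bolted covers give under 3 mm there, springily.
- cover_1_tail (a point): Middle of the dark ribbed pad on the back end of cover 1, on its top face, 30 mm behind the pivot line. The cover is 125 mm (x) by 80 mm (y) by 4 mm, 0.1 kg; the pivot line runs along y at mid thickness, 75 mm from the front edge, 50 mm from the back edge, 12 mm behind the duct's middle. Axes: as the duct's when shut, turning with the cover.
- cover_1_front (a point): Middle of the front edge of cover 1, on its top face, 75 mm in front of the pivot line; axes as for the pad. It rises as the cover is tipped.
- cover_2_tail (a point): Middle of the dark ribbed pad on the back end of cover 2, on its top face, 30 mm behind the pivot line. The cover is 125 mm (x) by 80 mm (y) by 4 mm, 0.1 kg; the pivot line runs along y at mid thickness, 75 mm from the front edge, 50 mm from the back edge, 12 mm behind the duct's middle. Axes: as the duct's when shut, turning with the cover.
- cover_2_front (a point): Middle of the front edge of cover 2, on its top face, 75 mm in front of the pivot line; axes as for the pad. It rises as the cover is tipped.
- cover_3_tail (a point): Middle of the dark ribbed pad on the back end of cover 3, on its top face, 30 mm behind the pivot line. The cover is 125 mm (x) by 80 mm (y) by 4 mm, 0.1 kg; the pivot line runs along y at mid thickness, 75 mm from the front edge, 50 mm from the back edge, 12 mm behind the duct's middle. Axes: as the duct's when shut, turning with the cover.
- cover_3_front (a point): Middle of the front edge of cover 3, on its top face, 75 mm in front of the pivot line; axes as for the pad. It rises as the cover is tipped.
- cover_4_tail (a point): Middle of the dark ribbed pad on the back end of cover 4, on its top face, 30 mm behind the pivot line. The cover is 125 mm (x) by 80 mm (y) by 4 mm, 0.1 kg; the pivot line runs along y at mid thickness, 75 mm from the front edge, 50 mm from the back edge, 12 mm behind the duct's middle. Axes: as the duct's when shut, turning with the cover.
- cover_4_front (a point): Middle of the front edge of cover 4, on its top face, 75 mm in front of the pivot line; axes as for the pad. It rises as the cover is tipped.
- cover_5_tail (a point): Middle of the dark ribbed pad on the back end of cover 5, on its top face, 30 mm behind the pivot line. The cover is 125 mm (x) by 80 mm (y) by 4 mm, 0.1 kg; the pivot line runs along y at mid thickness, 75 mm from the front edge, 50 mm from the back edge, 12 mm behind the duct's middle. Axes: as the duct's when shut, turning with the cover.
- cover_5_front (a point): Middle of the front edge of cover 5, on its top face, 75 mm in front of the pivot line; axes as for the pad. It rises as the cover is tipped.
- spool: Blue solder spool standing upright beyond the duct, 60 mm diameter, 38 mm high; origin at the centre of its underside. Leave alone.
- flux: White flux bottle with red cap standing beyond the duct's +y end, 38 mm diameter, 85 mm high; origin at the centre of its underside. Leave alone.
- cutters: Side cutters with red handles lying in front of the duct, about 145 mm long (its x), 50 mm wide, 14 mm high; origin near the middle, underneath. Leave alone.
- driver: Orange-handled screwdriver lying in front of the duct, 170 mm long along its x, under 35 mm high; origin near the middle, underneath. Leave alone.

How it is judged:
By the outcome, as a careful person would: the job done as asked, in the order asked, and still so for the second after the job is handed in, with the robot touching nothing.
It also fails if it takes over 61 s, if anything falls off the work surface, if the arm or the gripper's body presses on something with over 40 N, if the wrist force passes 120 N, or if a joint passes its speed limit or range.

## Working session

There is one attempt and no reset: what is moved stays moved. The work goes in short steps, each a Python script; the robot and the scene stay as the last script left them, time stands still between calls to the robot, and variables do not carry over. Pictures are saved under pics/ and viewed, at most 10 in all, crops included, and the job is handed in when it is done.

```bash
mkdir -p pics; cat > h.py <<'E'
from rig import *
import numpy as np, cv2
def cloud(name):
    im,d=camera(name); c=calibration(name)
    f=192/np.tan(np.radians(c["vfov"]/2)); v,u=np.mgrid[:384,:512]
    P=np.stack([(u-c["cx"])/f*d,(v-c["cy"])/f*d,d,np.ones_like(d)],-1)@np.array(c["world_from_camera"]).T
    P=P[...,:3]; P[d==0]=np.nan
    return im,P
E
python3 - <<'E'
from h import *
for n in ("top","scene"):
    im,P=cloud(n); cv2.imwrite(f"pics/{n}0.png",im)
    for l in ("duct","cover_1","cover_1_tail","spool","flux","cutters","driver"):
        for r in silhouettes(n,l)[:6]:
            m=r["mask"]; p=P[m]; print(n,l,round(r["confidence"],2),np.round(r["rect"]),np.round(np.nanmedian(p,0)))
    np.save(f"{n}.npy",P)
print(read_time_s(),read_wrist_force())
E
```

```text
top duct 0.68 [200. 153. 411. 243.] [535. -44.  74.]
top duct 0.59 [212. 244. 274. 278.] [381.  67.  23.]
top cover_1 0.95 [247. 167. 289. 222.] [545.  42.  74.]
top cover_1 0.94 [323. 172. 364. 227.] [ 527. -129.   74.]
top cover_1 0.91 [211. 162. 250. 218.] [556. 127.  74.]
top cover_1 0.68 [287. 171. 322. 226.] [537. -44.  74.]
top cover_1_tail 0.8 [209. 159. 249. 217.] [556. 125.  74.]
top spool 0.6 [280. 117. 305. 147.] [704. -19.  38.]
top flux 0.58 [174. 142. 198. 167.] [640. 235.  56.]
top cutters 0.56 [322. 276. 381. 297.] [ 322. -170.   12.]
top cutters 0.49 [361. 182. 399. 236.] [ 517. -214.   74.]
top driver 0.65 [211. 242. 275. 278.] [383.  71.  22.]
scene duct 0.87 [ 83. 107. 301. 267.] [558. -20.  73.]
scene duct 0.66 [126. 127. 188. 184.] [ 531. -128.   73.]
scene cover_1 0.95 [194. 159. 254. 220.] [551.  43.  73.]
scene cover_1 0.81 [228. 179. 288. 242.] [559. 129.  73.]
scene cover_1 0.76 [157. 142. 220. 202.] [541. -42.  73.]
scene cover_1 0.76 [123. 127. 190. 187.] [ 532. -128.   73.]
scene cover_1 0.61 [ 95. 111. 157. 169.] [ 521. -213.   74.]
scene cover_1_tail 0.73 [229. 176. 292. 239.] [559. 129.  73.]
scene cover_1_tail 0.54 [128. 127. 185. 183.] [ 532. -128.   73.]
scene cover_1_tail 0.16 [149. 238. 176. 270.] [711. -16.  37.]
scene spool 0.88 [147. 236. 180. 271.] [712. -16.  37.]
scene flux 0.56 [286. 260. 304. 288.] [657. 245.  55.]
scene flux 0.15 [228. 178. 291. 240.] [560. 128.  73.]
scene cutters 0.58 [161.  96. 214. 114.] [ 325. -169.   11.]
scene cutters 0.29 [127. 124. 188. 184.] [ 532. -127.   73.]
scene driver 0.58 [248. 137. 303. 188.] [392.  83.  19.]
0.8 [-0.09234988  0.6789193  -0.05196729]
```

```bash
python3 - <<'E'
from h import *
for n in ("top","scene"):
    P=np.load(n+".npy"); im=cv2.imread(f"pics/{n}0.png")
    m=(np.abs(P[...,2]-74)<4)&(P[...,0]>400)&(P[...,0]<680)&(np.abs(P[...,1]+44)<260)
    k,l,s,_=cv2.connectedComponentsWithStats(m.astype(np.uint8)); b=1+np.argmax(s[1:,4]); m=l==b
    print(n,cv2.minAreaRect(P[m][:,:2].astype(np.float32)),np.median(P[m][:,2]))
    cv2.imwrite(f"pics/{n}1.png",cv2.resize(im[80:320,90:430] if n=="top" else im[80:300,60:330],(800,565 if n=="top" else 600)))
E
```

```text
top ((537.4576416015625, -44.159820556640625), (458.3792419433594, 156.44639587402344), 83.58192443847656) 73.83199566255485
scene ((538.451416015625, -43.52189636230469), (459.75054931640625, 158.69346618652344), 83.62651062011719) 73.33844147646937
```

View pics/top1.png

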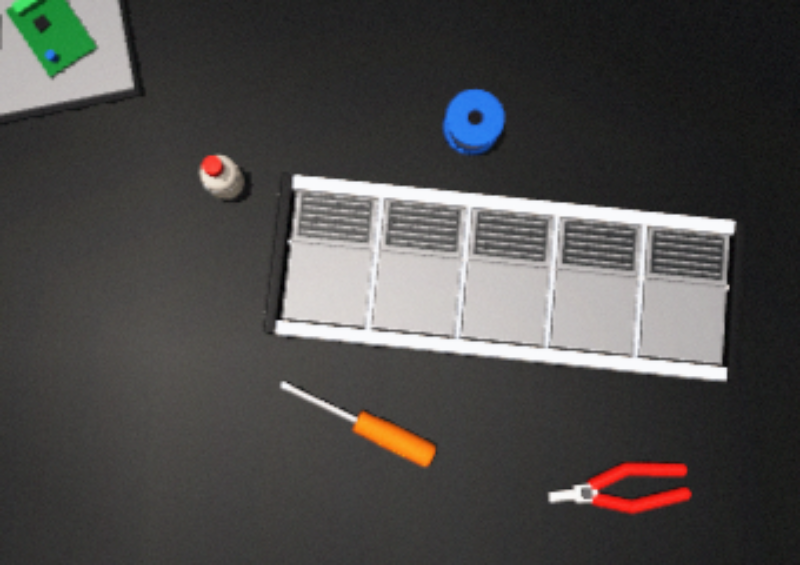

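The top view shows the duct with its ribbed pads along the back edge and nothing near the arm's path. It fits a centre of (537.7, -44) with the duct's x axis at -6.4°. Next I probe the pads.

```bash
cat >> h.py <<'E'
a=np.radians(-6.4); ux=np.array([np.cos(a),np.sin(a),0]); uy=np.array([-np.sin(a),np.cos(a),0])
C=np.array([537.7,-44,0]); RIM=73.8
def W(x,y,h): return C+ux*x+uy*y+[0,0,RIM+h]
def R(s): return np.column_stack([np.cross(s*uy,[0,0,-1]),s*uy,[0,0,-1]])
E
python3 - <<'E'
from h import *
q0=np.array(read_q()); best=None
for s in (1,-1):
    q=inverse_kinematics(W(42,172,60),R(s))
    if q is not None:
        d=np.abs(np.array(q)-q0).max()
        if best is None or d<best[0]: best=(d,s)
s=best[1]; print(best)
gripper_to(0); move_ptp(W(42,172,60),R(s))
for i in range(1,6):
    y=(3-i)*86
    movel(W(42,y,12)) if i==1 else movel(W(42,y,12),120)
    sleep(0.2); f0=np.array(read_wrist_force())
    hit=movel(W(42,y,-7),18,f_stop=6)
    z=read_tool_pos()[2]-RIM; f=np.array(read_wrist_force())-f0
    print(i,hit,round(z,2),np.round(f,1),round(read_time_s(),1))
    if not hit:
        print("found",i); break
    movel(W(42,y,12),60)
im,P=cloud("scene"); cv2.imwrite("pics/s2.png",cv2.resize(im[80:300,60:330],(800,600)))
E
```

```text
(np.float64(71.57438791728231), 1)
1 True -0.08 [-0.7  0.2  6.5] 5.2
2 False -7.02 [-0.4 -0.  -0.1] 7.8
found 2
```

View pics/s2.png

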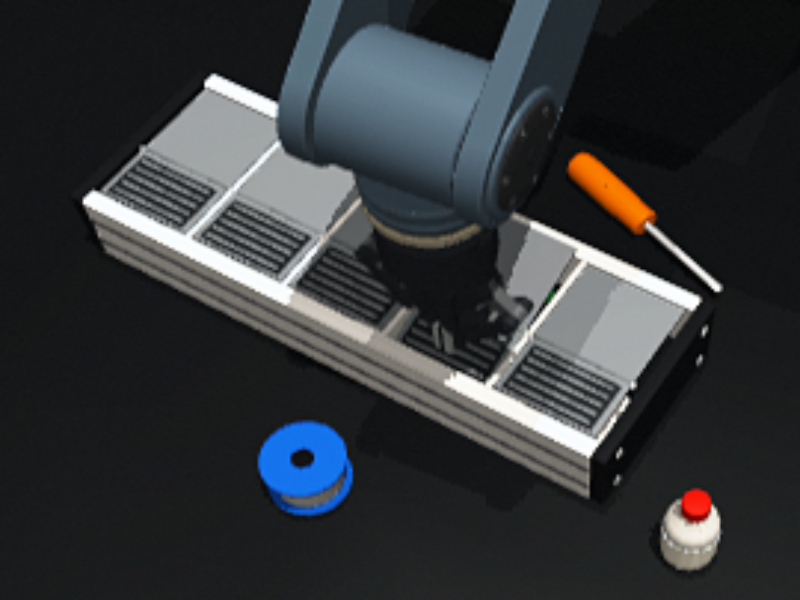

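Cover 2 has rocked. It lies under the fingers at about (455, 345), and its front edge is raised, with the bay's green showing at (550, 295). I'll tip it further, then look at it from above.

```bash
python3 - <<'E'
from h import *
print(movel(W(42,86,-29),40,f_stop=20),read_tool_pos()[2]-RIM,np.round(read_wrist_force(),1))
movel(W(42,86,120),120)
movel(W(-115,86,120),150)
im,P=cloud("scene"); cv2.imwrite("pics/s3.png",cv2.resize(im[80:300,60:330],(800,600)))
D=(P-C); x=D@ux; y=D@uy; h=P[...,2]-RIM
m=(np.abs(y-86)<36)&(x>-80)&(x<40)&(h>4)&(h<85)
if m.sum()>5: print(m.sum(),np.polyfit(x[m],h[m],1),x[m].min(),h[m].max())
print(read_time_s())
E
```

```text
False -29.288052339632117 [ 0.1  0.2 -0.4]
1000 [-1.46095871 20.32326417] -62.78423206027035 65.11173630736216
11.2
```

View pics/s3.png

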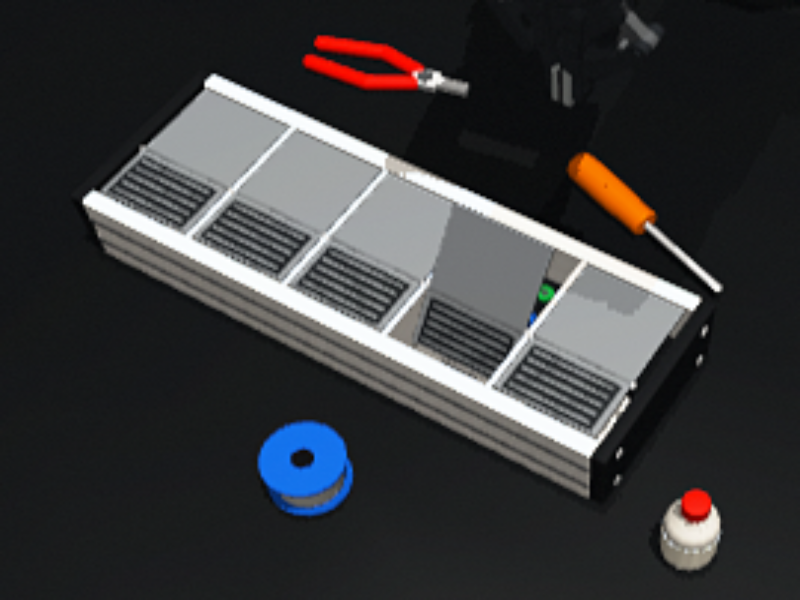

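The cover stands at about 56°, its dark top face between (440, 205) and (550, 250), and it holds there. Now I push the front edge over.

```bash
python3 - <<'E'
from h import *
movel(W(-100,86,35),120)
movel(W(-55,86,35),100); sleep(.2)
print(movel(W(18,86,35),35,f_stop=12),(np.array(read_tool_pos())-C)@ux,np.round(read_wrist_force(),1))
movel(W(-100,86,35),120); movel(W(-110,86,140),150)
im,P=cloud("scene"); cv2.imwrite("pics/s4.png",cv2.resize(im[80:300,60:330],(800,600)))
D=(P-C); x=D@ux; y=D@uy; h=P[...,2]-RIM
m=(np.abs(y-86)<36)&(x>-80)&(x<40)&(h>4)&(h<85)
print(m.sum(),np.degrees(np.arctan(np.polyfit(h[m],x[m],1)[0])),h[m].max(),read_time_s())
E
```

```text
True 5.835963533694471 [-2.1 -0.3  1.4]
397 10.925541371265684 73.9148023735914 16.3833
```

View pics/s4.png

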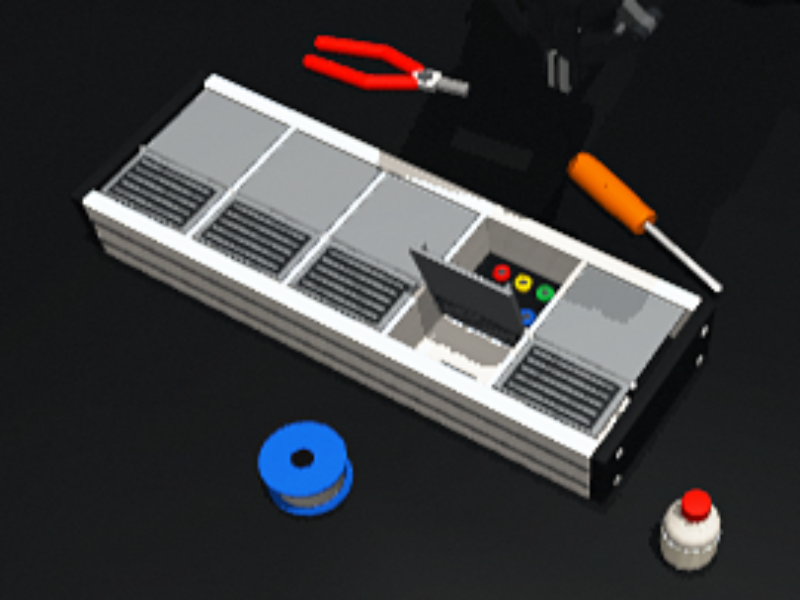

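Cover 2 stands open at its stop, from about (415, 250) to (520, 330). Its lean measures 10.9° against an expected 10.3°, the sockets are showing, and the arm is clear of everything.

```bash
python3 -c "
from rig import *
print(finish_job())"
```

```text
the job is handed in; nothing more can be done
None
```

Cover 2 was the unbolted one: I tipped it, pushed it over to its stop, left it fully open with the arm clear, and handed the job in at about 16 s; the result of the judging was not shown.

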